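# Hold back the spring pusher of a jar display tray

## Task

Stand the sprinkle jar upright on the deck of the spring-feed display tray, in the empty place between the end stop and the pusher, and let go of it. Then draw the pusher back by its grip tab until its pointer stands opposite the metal clip on the rail, and finish while still holding it there against its spring, so that a colleague can fill the lane. Do not tip the jar, and leave the other things on the table where they are.

Things in the scene. Friction and masses are not known exactly. Their poses are not given: they have to be found in the camera images.
- jar: The only sprinkle jar: round glass jar with a wide screw lid, standing upright on the table, 45 mm diameter (lid 43), 96 high, 0.08 to 0.15 kg. Origin: centre of its underside, z up.
- tray: Spring-feed display tray, fixed: a lane 300 mm long (local x -150 to 150), 84 wide (y). Grey deck, top 8 mm above the table; black side rails, inner faces at y = -31 and 31, tops at z = 22. At the +x end a cross wall, the end stop: inner face at x = 144, top z = 40. Origin: on the table under the tray's centre; x towards the end stop, z up. The -y side (pointer, clip) faces roughly to the robot.
- jar_place (a point): Centre, on the deck, of the empty first place of the lane, between the end stop and the pusher's face at rest (local x from 70 to 144 mm, 62 mm between the rails; this point at x = 108, y = 0, z = 8). Axes as the tray's.
- pusher (a joint): Travel of the black pusher, m: 0 at rest, growing as it is drawn away from the end stop (to the tray's -x); hard limit 0.13. A spring pulls it home: 3 N at 0, about 6 N at 0.11; let go, it runs back. It is a sled 70 mm long, 54 wide, top z = 21; at one end an upright face towards the jar place (tray x 64 to 70 at rest, 54 wide, top z = 68), at the other the upright grip tab.
- grip_tab (a point): Middle of the top edge of the pusher's upright grip tab; moves with it. The tab is a plate 10 mm thick along the lane (x), 40 wide across it (y), its top 96 mm above the table and 75 mm above the sled; at rest at tray x = 0. Axes as the tray's. Can be pinched from above, fingers closing along x.
- pointer (a point): Tip of the pusher's small white pointer, an 8 mm wide finger with a pointed end that reaches out sideways over the rail on the tray's -y side, 51 mm from the lane's middle, at z = 27; 35 mm on the end-stop side of the grip tab and moves with the pusher. Axes as the tray's.
- clip: The mark: small bare-metal clip fixed on the -y rail, 16 mm long along it, with a thin fin in its middle sticking out sideways, top at z = 24. Origin: on the table below the fin's middle, axes as the tray's. The pointer is level with it when both have the same x in the tray's frame: 50 to 110 mm of travel from rest. It does not move during a run.
- bell: Bystander: call bell with a pale dome and a black foot, 76 wide x 53 high mm. Origin: centre of its underside.
- tape: Bystander: roll of brown parcel tape lying flat, 93 wide x 48 high mm. Origin: centre of its underside.
- tall_box: Bystander: upright carton, 49x73x122 mm. Origin: centre of its underside.
- short_box: Bystander: upright carton, 55x63x102 mm. Origin: centre of its underside.
- pop_tin: Bystander: round card tin of pops, 70 wide x 102 high mm. Origin: centre of its underside.
- stamp: Bystander: wooden hand stamp with a turned knob, 33x58x76 mm. Origin: centre of its underside.
Not all that is in view belongs to the job. What is shaped like the jar but turquoise is not meant.

How it is judged:
By the outcome, as a careful person would: the job done as asked, in the order asked, and still so for the second after the job is handed in, while the arm keeps its last pose, push and grip.
It also fails if it takes over 54 s, if anything falls off the work surface, if the arm or the gripper's body presses on something with over 40 N, if the wrist force passes 120 N, or if a joint passes its speed limit or range.

## Robot

A 6-joint arm with a two-finger parallel gripper is mounted at the origin on a cart in front of the work surface, level with it; the furniture and walls round the work are solid. World frame = base frame: x ahead of the robot, y to its left, z up, the work surface at z = 0. Lengths are in mm, angles in degrees, forces in N, time in s.
With the tool pointing down it reaches from about 325 to 775 mm from the base axis. Payload 9.3 kg.
Tool frame: the origin (TCP) lies on the centre line of the jaws, within the pads' length; the fingertips stand 8 mm ahead of it and the grasp point (between the pads) lies 11 mm behind it (r.nose_length is the distance from the TCP to the fingertips, in mm); z points along the fingers, y is the line along which they close (so a half turn about z gives the same grasp; the last joint's range is limited). The gripper opens to 85 mm and grips with 20 to 120 N. Pads are 22 mm wide; open, the fingers measure 114 mm over their backs; the gripper's body (76 mm by 85 mm) begins 54 mm behind the grasp point. The pads swing forward as they close: fully open they stand 13 mm farther back than shut.
Start: joints at [-8.743, 14.817, 1.232, 76.415, 0, 81.257], TCP at [549.997, -0.004, 239.279] pointing down, gripper open.
Joint ranges: [-174.27, 174.27], [-52.1, 104.24], [-59.71, 78.15], [-110.17, 111.67], [-87.03, 83.33], [-180, 180]. Speed limits (degrees/s): [127.2, 127.2, 159.86, 180, 180, 180].

## Interface

Orientations are given as a 3x3 rotation matrix whose columns are the frame's x, y, z axes.
In Python, from cell import r, get_image, get_calibration gives the robot as it stands.
- The arm moves only by the tool hand_motion, called after "Request:" in YAML: its name, and indented under it one key for each argument. Schema: {"type":"object","properties":{"deltas":{"type":"array","items":{"type":"array","items":{"type":"array","items":{"type":"number"},"minItems":7,"maxItems":7},"minItems":1,"maxItems":5},"minItems":1,"maxItems":1},"grip_force":{"type":"number"},"only":{"type":"string"},"quiet":{"type":"boolean"},"lines":{"type":"string"}},"required":["deltas"],"additionalProperties":false}. deltas is a list that holds a single list of rows (three levels of brackets), with 1 to 5 rows, each of 7 numbers: the finger opening in mm, then dx, dy, dz in mm, then a rotation vector rx, ry, rz in degrees; each row shifts and turns the commanded pose from where the row before left it, along the tool's axes as they then stand; what a row does not reach is not made up. A row lasts 1/12 s, in which the tool goes at most 41.7 mm and 7.16 degrees, less where a joint would pass 70% of its speed; a pose out of reach is approached as far as the arm can. The fingers move at their own pace and stop on an object; grip_force is the grip in N (left out, the last holds). Time passes only in rows, so rows that do not move let the fingers close. The tool returns the time, the measured TCP pose, the force, the opening and the grip force at its end. only (a regular expression) keeps the lines of the reply that match it, lines (a string "A,B") keeps lines A to B, and quiet returns only ok. Input that does not fit is refused with a message, and nothing moves.
- r.observe(): the state, without advancing time (a new reading comes with each control period).
- get_image(name): name is "scene" or "side" or "wrist"; returns (picture, depth): 480x640x3 uint8, red, green, blue; 480x640 float32, mm along the optical axis (not along the pixel's ray), 0 where there is no reading.
- get_calibration(name): a dict with "fov_y" (degrees; the focal length in pixels is half the picture's height over the tangent of half this angle, whatever the lens; pixels are square), "cx", "cy" (the principal point, pixels), "dist" ([k1, k2, p1, p2, k3] as OpenCV has them; the pictures are not rectified), "T" (4x4, takes a point from camera to world coordinates). Camera axes: x right, y up, looking along -z (the intrinsics and any distortion apply to the point x, -y, -z); pixel columns grow to the right and rows downward; lengths in mm; the calibration is good to about 2 mm. A picture is of the moment at which its call begins: read the wrist's pose just before it. get_calibration takes no time and is no camera call; for the wrist camera it gives the pose at the moment of the call.
- r.sign_off(): hands the job in; it is judged then, once.
The state is a dict: "t": time; "q": joint angles; "joint_vel": joint speeds; "joint_torque": joint torques, N m; "ee_pos": TCP position; "tool_rot": TCP orientation; "force": force on the tool from outside, world axes, zero at the start; "moment": the same for the moment, N m; "finger_gap": finger opening in mm; "finger_force": force on a finger pad.
Only numpy, scipy, OpenCV 4.12 (cv2) and the standard library are available. Lean on these libraries where they do the work, as an engineer would, in place of code of your own. Each camera call takes 0.05 s, during which the arm holds its last target. There are 200 camera calls.

## Working session

There is one attempt and no reset: what is moved stays moved. The work goes in short steps, Python scripts to look and compute and a tool call to move; the robot and the scene stay as the last step left them, time stands still between calls to the robot, and variables do not carry over. Pictures are saved under pics/ and viewed, at most 10 in all, crops included, and the job is handed in when it is done.

```bash
mkdir -p pics; ls
```

Create h.py:
```python
import numpy as np, cv2
from cell import r, get_image, get_calibration
def K(c):
    f=240/np.tan(np.radians(c["fov_y"]/2)); return np.array([[f,0,c["cx"]],[0,f,c["cy"]],[0,0,1]])
def cloud(name):
    c=get_calibration(name); im,d=get_image(name)
    v,u=np.mgrid[0:480,0:640]
    p=cv2.undistortPoints(np.stack([u.ravel(),v.ravel()],1).astype(np.float64)[:,None],K(c),np.array(c["dist"],float))[:,0].reshape(480,640,2)
    P=np.stack([p[...,0]*d,-p[...,1]*d,-d],-1)
    T=np.array(c["T"]); W=P@T[:3,:3].T+T[:3,3]; W[d<=0]=np.nan
    return im,W
def save(n,im): cv2.imwrite(f"pics/{n}.png",cv2.cvtColor(im,cv2.COLOR_RGB2BGR))
```

Run:
```python
from h import *
for n in("scene","side"):
    im,W=cloud(n); save(n,im); np.savez(n,im=im,W=W); print(n,np.array(get_calibration(n)["T"]).round(2).tolist())
print(r.observe()["tool_rot"], r.observe()["t"])
```

```text
pics
scene [[0.74, 0.5, -0.45, 55.01], [-0.67, 0.55, -0.5, -510.25], [-0.0, 0.67, 0.74, 827.95], [0.0, 0.0, 0.0, 1.0]]
side [[-0.83, 0.32, -0.47, -116.35], [-0.56, -0.45, 0.69, 933.87], [0.01, 0.84, 0.55, 825.25], [0.0, 0.0, 0.0, 1.0]]
[[ 1.83047233e-05  9.99999324e-01 -1.16293933e-03]
 [ 9.99999986e-01 -1.81125371e-05  1.65269336e-04]
 [ 1.65248160e-04 -1.16294234e-03 -9.99999310e-01]] 0.1
```

View pics/scene.png

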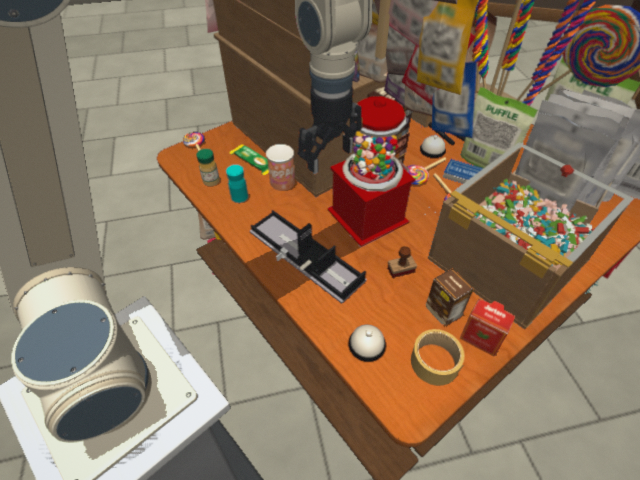

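View pics/side.png

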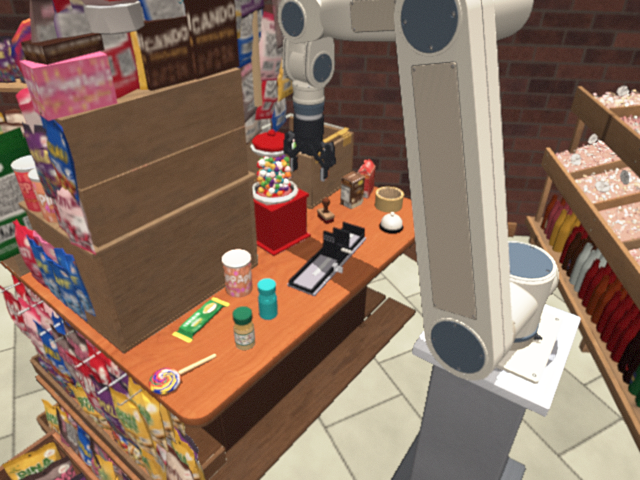

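Run:
```python
from h import *
a=np.load("scene.npz"); b=np.load("side.npz")
A=cv2.resize(a["im"][200:310,240:380],None,fx=5,fy=5,interpolation=cv2.INTER_CUBIC)
save("tray",A)
# jar and others: height map clusters from both
for n,z in(("scene",a),("side",b)):
    W=z["W"]; im=z["im"].astype(int)
    wins={"scene":dict(jar=(140,192,190,225),turq=(160,205,222,252)),"side":dict(jar=(303,352,228,262),turq=(275,322,252,282))}[n]
    for k,(v0,v1,u0,u1) in wins.items():
        P=W[v0:v1,u0:u1].reshape(-1,3); C=im[v0:v1,u0:u1].reshape(-1,3)
        top=P[(P[:,2]>88)&(P[:,2]<104)]; 
        m=(P[:,2]>15)&(P[:,2]<104); Q=P[m]
        print(n,k,len(top),np.median(top,0).round(1),top.min(0).round(),top.max(0).round(),"body",Q.min(0).round(),Q.max(0).round())
        # circle fit on body points, known radius 22.5
    v,u=(260,360) if n=="scene" else (0,0)
W=a["W"]
for uv in [(265,222),(280,236),(305,238),(322,258),(340,278),(350,292),(362,283),(300,330)]:
    print(uv,W[uv[1],uv[0]].round(1))
```

```text
scene jar 167 [457.7 366.5  95. ] [437. 350.  88.] [480. 393.  99.] body [436. 347.  15.] [530. 544.  99.]
scene turq 181 [475.8 264.7  95.4] [457. 246.  88.] [498. 287.  99.] body [454. 243.  15.] [498. 288.  99.]
side jar 255 [459.1 374.4  95.8] [440. 351.  88.] [484. 393. 100.] body [439. 284.  15.] [497. 397. 100.]
side turq 209 [478.1 271.   96.1] [458. 246.  88.] [501. 289. 101.] body [457. 246.  15.] [501. 292. 101.]
(265, 222) [470.1 147.    7.6]
(280, 236) [467.1  84.5   9.8]
(305, 238) [476.4   2.   65.2]
(322, 258) [465.9 -65.2  64.9]
(340, 278) [ 487.7 -100.5    7.9]
(350, 292) [ 475.5 -143.7   12.2]
(362, 283) [ 516.5 -140.8    3.2]
(300, 330) [ 344.1 -130.2  -10. ]
```

View pics/tray.png

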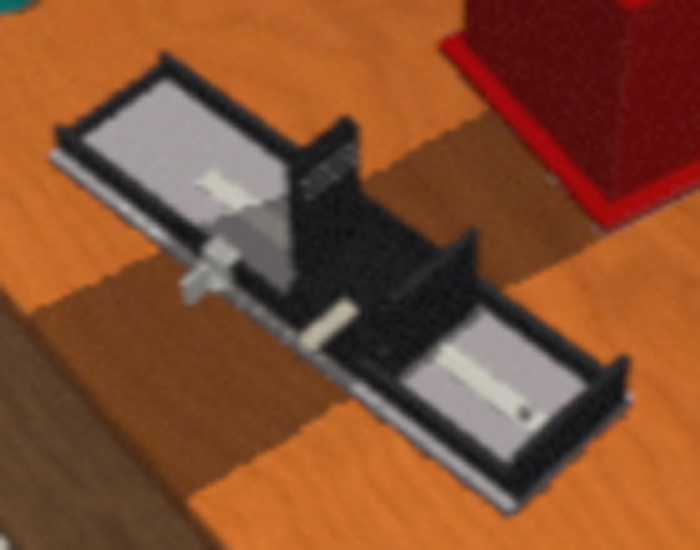

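Add to h.py:
```python
from scipy.optimize import least_squares
def proj(name_or_c,X):
    c=get_calibration(name_or_c) if isinstance(name_or_c,str) else name_or_c
    T=np.linalg.inv(np.array(c["T"])); P=np.atleast_2d(X)@T[:3,:3].T+T[:3,3]
    P=P*[1,-1,-1]
    return cv2.projectPoints(P,np.zeros(3),np.zeros(3),K(c),np.array(c["dist"],float))[0][:,0]
def tw(p,X):
    c,s=np.cos(p[2]),np.sin(p[2]); X=np.atleast_2d(X)
    return np.c_[p[0]+c*X[:,0]-s*X[:,1],p[1]+s*X[:,0]+c*X[:,1],X[:,2]]
```

Run:
```python
from h import *
M=np.array([[-150,-42,22],[-150,42,22],[150,42,40],[150,42,0],[150,-42,0],[-150,-42,0],[0,20,96],[0,-20,96]],float)
U=np.array([[58,130],[165,55],[628,358],[630,400],[513,512],[52,155],[350,122],[293,160]],float)/5+[240,200]
c=get_calibration("scene")
f=lambda p:(proj(c,tw(p,M))-U).ravel()
s=least_squares(f,[475,0,-1.57],x_scale=[100,100,1]); p=s.x
print(p,np.degrees(p[2]),f(p).round(1).reshape(-1,2).tolist())
# clip fin
for n in("scene","side"):
    W=np.load(n+".npz")["W"].reshape(-1,3); W=W[np.isfinite(W).all(1)]
    m=(W[:,2]>4)&(W[:,2]<25)&(abs(W[:,0]-475)<70)&(abs(W[:,1])<190)
    Q=W[m]; cc,ss=np.cos(p[2]),np.sin(p[2]); L=np.c_[(Q[:,0]-p[0])*cc+(Q[:,1]-p[1])*ss,-(Q[:,0]-p[0])*ss+(Q[:,1]-p[1])*cc]
    print(n,np.percentile(L,[1,99],0).round(1).tolist(), "machine>", [W[(W[:,0]<570)&(W[:,0]>515)&(W[:,1]<60)&(W[:,1]>-170)&(W[:,2]>z)&(W[:,2]<z+60)][:,0].min(initial=999).round() for z in (30,90,150,210,270)])
    out=Q[(L[:,1]<-44)]; Lo=L[L[:,1]<-44]; print("out",np.unique(np.round(Lo[:,0],-1),return_counts=True))
    J=W[(np.hypot(W[:,0]-460,W[:,1]-372)<110)&(np.hypot(W[:,0]-460,W[:,1]-372)>28)&(W[:,2]>30)&(W[:,2]<200)]; print("near jar",len(J),J.min(0,initial=999).round(),J.max(0,initial=-999).round())
print(tw(p,[[108,0,8],[0,0,96],[35,-51,27]]).round(1))
```

```text
[477.83581413   4.47780564  -1.50347259] -86.14263403002987 [[-2.8, 0.1], [1.6, -2.9], [2.3, -1.5], [0.6, 0.9], [-1.2, 1.9], [-0.5, 1.1], [0.8, -1.5], [-0.8, 0.7]]
scene [[-148.1, -49.2], [148.5, 34.7]] machine> [np.float64(516.0), np.float64(999.0), np.float64(999.0), np.float64(999.0), np.float64(515.0)]
out (array([-170., -150., -130., -120., -100.,  -90.,  -80.,  -70.,  -60.,
        -40.,  -30.,   30.,  120.,  170.,  180.]), array([ 1,  1,  3,  2,  2,  1,  1,  1,  1,  4, 35,  1,  3,  1,  1]))
near jar 153 [454. 262.  32.] [496. 288.  98.]
side [[-150.9, -55.6], [147.3, 37.2]] machine> [np.float64(517.0), np.float64(999.0), np.float64(999.0), np.float64(999.0), np.float64(515.0)]
out (array([-180., -160., -130., -120.,  -80.,  -60.,  -50.,  -40.,  -30.,
         -0.,   40.,   60.,  100.,  110.,  120.,  130.,  160.,  170.,
        190.]), array([ 2,  1,  1,  1,  2,  1,  1,  5, 22,  2,  3,  1,  1,  1,  1,  1,  1,
        1,  2]))
near jar 473 [457. 262.  30.] [500. 292. 101.]
[[ 485.1 -103.3    8. ]
 [ 477.8    4.5   96. ]
 [ 429.3  -33.9   27. ]]
```

Request:
hand_motion:
  deltas:
    - [[85,37,-9,0,0,0,0],[85,37,-9,0,0,0,0],[85,37,-9,0,0,0,0],[85,37,-9,0,0,0,0],[85,37,-9,0,0,0,0]]
  grip_force: 35

```text
t: 0.52
ee_pos: [504.2, 186.5, 239.0]
tool_rot: [[0.001, 1.0, -0.001], [1.0, -0.001, -0.0], [-0.0, -0.001, -1.0]]
force: [1.5, 0.8, 0.2]
finger_gap: 84.8
finger_force: 0.0
```

Request:
hand_motion:
  deltas:
    - [[85,37,-9,0,0,0,0],[85,37,-9,0,0,0,0],[85,37,-9,0,0,0,0],[85,37,-9,0,0,0,0],[85,37,-9,0,0,0,0]]

```text
t: 0.93
ee_pos: [459.0, 371.7, 239.0]
tool_rot: [[-0.0, 1.0, -0.0], [1.0, 0.0, -0.0], [-0.0, -0.0, -1.0]]
force: [1.2, 0.2, -0.3]
finger_gap: 85.1
finger_force: 0.0
```

Run:
```python
from h import *
print(r.observe()["ee_pos"],r.observe()["tool_rot"])
im,W=cloud("wrist"); save("w1",im)
P=W.reshape(-1,3); C=im.reshape(-1,3).astype(int)
m=(P[:,2]>85)&(P[:,2]<105)&(np.hypot(P[:,0]-460,P[:,1]-372)<40); T=P[m]
print(m.sum(), T.min(0),T.max(0),cv2.minEnclosingCircle(T[:,:2].astype(np.float32)),np.median(T,0))
```

```text
[459.04159535 371.71745296 238.99004596] [[-4.28317759e-05  9.99999886e-01 -4.75645853e-04]
 [ 9.99999953e-01  4.26871530e-05 -3.04061808e-04]
 [-3.04041470e-04 -4.75658854e-04 -9.99999841e-01]]
2464 [441.80697767 349.72968408  85.18897194] [483.89190234 392.26539915  97.69548684] ((462.92803955078125, 370.9150695800781), 21.47726821899414) [463.10714963 372.4634307   95.5063991 ]
```

View pics/w1.png

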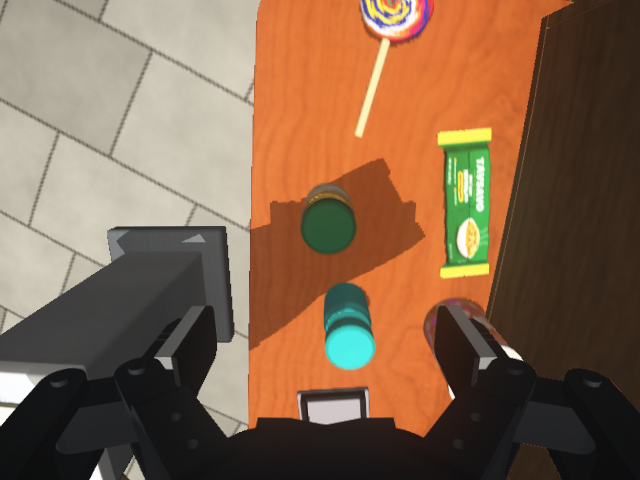

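Wrist view: the green-lidded jar is at (328,225), the turquoise decoy at (348,330); the space around the jar is clear for fingers along x.

Request:
hand_motion:
  deltas:
    - [[85,-1,3,38,0,0,0],[85,0,0,38,0,0,0],[85,0,0,38,0,0,0],[85,0,0,38,0,0,0],[85,0,0,32,0,0,0]]

```text
t: 1.4
ee_pos: [462.0, 368.5, 52.6]
tool_rot: [[-0.0, 1.0, -0.002], [1.0, 0.0, -0.001], [-0.001, -0.002, -1.0]]
force: [0.1, 0.5, -0.5]
finger_gap: 85.2
finger_force: 0.0
```

Request:
hand_motion:
  deltas:
    - [[85,0,0,7,0,0,0],[40,0,0,0,0,0,0],[40,0,0,0,0,0,0],[40,0,0,0,0,0,0],[40,0,0,0,0,0,0]]

```text
t: 1.82
ee_pos: [464.1, 369.7, 50.7]
tool_rot: [[-0.0, 1.0, 0.003], [1.0, 0.0, 0.002], [0.002, 0.003, -1.0]]
force: [-0.4, 0.3, 3.7]
finger_gap: 44.4
finger_force: 35.3
```

Request:
hand_motion:
  deltas:
    - [[40,0,0,0,0,0,0],[40,0,0,0,0,0,0],[40,0,0,0,0,0,0]]

```text
t: 2.07
ee_pos: [464.1, 369.7, 50.7]
tool_rot: [[-0.0, 1.0, 0.004], [1.0, 0.0, 0.002], [0.002, 0.004, -1.0]]
force: [-0.4, -0.5, 7.0]
finger_gap: 44.0
finger_force: 35.5
```

Request:
hand_motion:
  deltas:
    - [[40,0,0,-15,0,0,0],[40,0,0,-30,0,0,0],[40,0,0,-38,0,0,0],[40,0,0,-38,0,0,0],[40,0,0,-38,0,0,0]]

```text
t: 2.48
ee_pos: [462.7, 368.8, 210.3]
tool_rot: [[-0.0, 1.0, 0.001], [1.0, 0.0, 0.001], [0.001, 0.001, -1.0]]
force: [0.9, -0.3, -0.8]
finger_gap: 44.7
finger_force: 36.1
```

Request:
hand_motion:
  deltas:
    - [[40,-15,0,-30,0,0,0],[40,-30,2,0,0,0,0],[40,-40,2,0,0,0,0],[40,-40,2,0,0,0,0],[40,-40,2,0,0,0,0]]

```text
t: 2.9
ee_pos: [470.7, 202.7, 238.6]
tool_rot: [[-0.001, 1.0, 0.002], [1.0, 0.001, 0.0], [0.0, 0.002, -1.0]]
force: [1.5, 0.3, -0.8]
finger_gap: 44.1
finger_force: 36.1
```

Request:
hand_motion:
  deltas:
    - [[40,-40,2,0,0,0,0],[40,-40,2,0,0,0,0],[40,-40,2,0,0,0,0],[40,-40,2,0,0,0,0],[40,-40,2,0,0,0,0]]

```text
t: 3.32
ee_pos: [480.7, 2.1, 238.7]
tool_rot: [[-0.0, 1.0, 0.002], [1.0, 0.0, -0.0], [-0.0, 0.002, -1.0]]
force: [1.4, -0.5, -1.6]
finger_gap: 44.0
finger_force: 36.1
```

Request:
hand_motion:
  deltas:
    - [[40,-40,2,0,0,0,0],[40,-40,0,0,0,0,0],[40,-30,0,0,0,0,0],[40,-20,0,0,0,0,0],[40,-8,0,0,0,0,0]]

```text
t: 3.73
ee_pos: [482.9, -136.9, 238.2]
tool_rot: [[0.003, 1.0, 0.001], [1.0, -0.003, -0.001], [-0.001, 0.001, -1.0]]
force: [-0.8, -0.3, -1.5]
finger_gap: 44.2
finger_force: 36.1
```

Request:
hand_motion:
  deltas:
    - [[40,0,0,0,0,0,0],[40,0,0,0,0,0,0]]

```text
t: 3.9
ee_pos: [482.9, -133.7, 237.8]
tool_rot: [[0.001, 1.0, 0.001], [1.0, -0.001, 0.0], [0.0, 0.001, -1.0]]
force: [-0.5, -0.4, -1.8]
finger_gap: 44.1
finger_force: 36.1
```

Run:
```python
from h import *
im,W=cloud("wrist"); save("w2",im); np.savez("w2",im=im,W=W,c=get_calibration("wrist"))
```

```text
(no output)
```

View pics/w2.png

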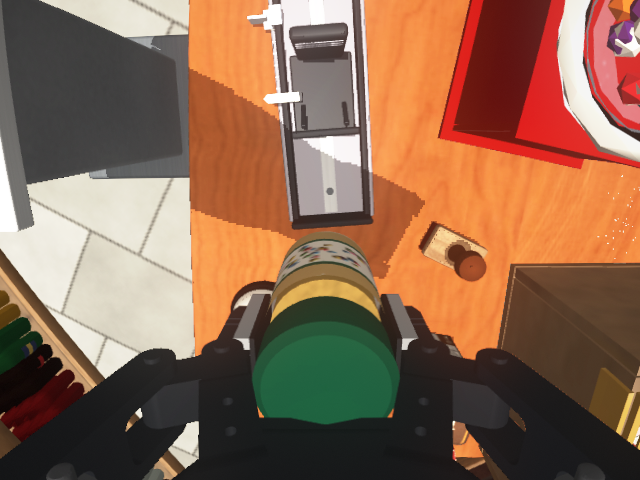

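The view shows the end stop at (330,220), the pusher face at (325,130), the tab at (318,35), the pointer tip at (265,98) and the clip fin at (250,18).

Run:
```python
from h import *
z=np.load("w2.npz",allow_pickle=True); W=z["W"]; c=z["c"].item(); im=z["im"]
print("cam",np.array(c["T"])[:3,3].round())
def rng(v0,v1,u0,u1,z0,z1,n):
    P=W[v0:v1,u0:u1].reshape(-1,3); P=P[(P[:,2]>z0)&(P[:,2]<z1)]
    r_=cv2.minAreaRect(P[:,:2].astype(np.float32)); print(n,len(P),"med",np.median(P,0).round(1),"rect",r_); return P
E=rng(205,235,280,385,36,45,"stop"); F=rng(120,142,280,370,64,72,"face"); T=rng(15,60,280,360,92,100,"tab")
for u,v in [(265,98),(270,98),(250,18),(258,17),(270,17),(330,170)]: print((u,v),W[v-1:v+2,u-1:u+2].reshape(-1,3)[4].round(1))
save("w2c",cv2.resize(im[0:235,230:400],None,fx=3.4,fy=2.5,interpolation=cv2.INTER_CUBIC))
```

```text
cam [484. -62. 372.]
stop 542 med [ 490.5 -142.5   39.1] rect ((490.47906494140625, -143.12387084960938), (72.91256713867188, 6.426180839538574), 4.035417556762695)
face 542 med [484.2 -63.7  67.2] rect ((484.17718505859375, -63.534263610839844), (53.418819427490234, 6.1003336906433105), 4.21606969833374)
tab 901 med [479.5   3.   95. ] rect ((479.43011474609375, 3.50131893157959), (39.48613357543945, 10.435555458068848), 4.359820365905762)
(265, 98) [432.7 -34.4  28. ]
(270, 98) [437.2 -34.5  29.4]
(250, 18) [420.9  31.8  20.7]
(258, 17) [428.   32.   22.4]
(270, 17) [438.3  31.6  23.5]
(330, 170) [489.  -98.1   9.4]
```

View pics/w2c.png

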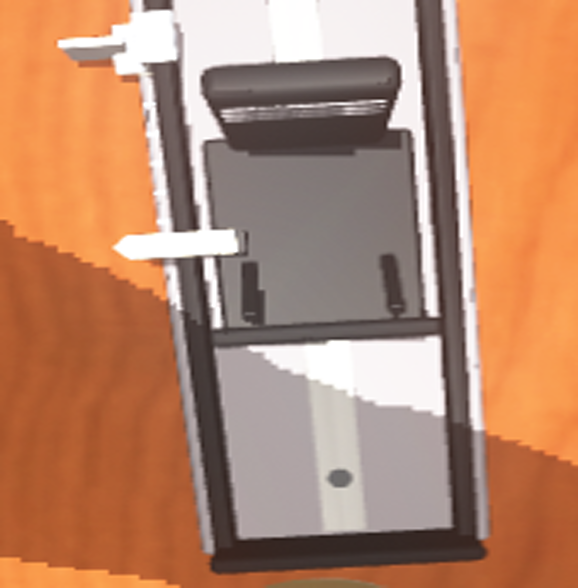

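Request:
hand_motion:
  deltas:
    - [[40,15,3,0,0,0,0],[40,14,2,30,0,0,0],[40,0,0,38,0,0,0],[40,0,0,38,0,0,0],[40,0,0,36,0,0,0]]

```text
t: 4.37
ee_pos: [487.9, -102.9, 94.3]
tool_rot: [[-0.003, 1.0, 0.001], [1.0, 0.003, -0.0], [-0.0, 0.001, -1.0]]
force: [0.6, -0.0, -1.7]
finger_gap: 44.5
finger_force: 36.1
```

Request:
hand_motion:
  deltas:
    - [[40,0,0,20,0,0,0],[40,0,0,8,0,0,0],[40,0,0,0,0,0,0],[40,0,0,0,0,0,0]]

```text
t: 4.7
ee_pos: [488.6, -104.4, 68.3]
tool_rot: [[-0.001, 1.0, 0.001], [1.0, 0.001, -0.0], [-0.0, 0.001, -1.0]]
force: [0.7, -0.0, -1.4]
finger_gap: 44.6
finger_force: 36.2
```

Request:
hand_motion:
  deltas:
    - [[40,0,0,3,0,0,0],[40,0,0,3,0,0,0],[40,0,0,0,0,0,0],[40,0,0,0,0,0,0]]

```text
t: 5.03
ee_pos: [488.2, -105.1, 61.8]
tool_rot: [[0.0, 1.0, 0.001], [1.0, -0.0, -0.0], [-0.0, 0.001, -1.0]]
force: [-0.1, -0.0, -2.1]
finger_gap: 44.3
finger_force: 36.2
```

Request:
hand_motion:
  deltas:
    - [[40,0,0,2,0,0,0],[40,0,0,0,0,0,0],[40,0,0,0,0,0,0]]

```text
t: 5.28
ee_pos: [488.0, -105.1, 59.3]
tool_rot: [[0.0, 1.0, 0.0], [1.0, -0.0, -0.0], [-0.0, 0.0, -1.0]]
force: [0.2, -0.6, -1.2]
finger_gap: 44.3
finger_force: 36.2
```

Request:
hand_motion:
  deltas:
    - [[40,0,0,1,0,0,0],[40,0,0,0,0,0,0],[40,0,0,0,0,0,0]]

```text
t: 5.53
ee_pos: [488.1, -105.1, 58.7]
tool_rot: [[0.0, 1.0, 0.0], [1.0, -0.0, -0.0], [-0.0, 0.0, -1.0]]
force: [-1.5, -0.2, 5.3]
finger_gap: 44.7
finger_force: 36.7
```

Request:
hand_motion:
  deltas:
    - [[40,0,0,1,0,0,0],[40,0,0,0,0,0,0],[40,0,0,0,0,0,0]]

```text
t: 5.78
ee_pos: [488.1, -105.2, 58.6]
tool_rot: [[0.0, 1.0, 0.001], [1.0, -0.0, -0.001], [-0.001, 0.001, -1.0]]
force: [-6.1, 0.6, 17.4]
finger_gap: 44.3
finger_force: 37.9
```

Request:
hand_motion:
  deltas:
    - [[44,0,0,-1,0,0,0],[48,0,0,0,0,0,0],[55,0,0,0,0,0,0],[68,0,0,0,0,0,0],[68,0,0,0,0,0,0]]
  grip_force: 20

```text
t: 6.2
ee_pos: [488.0, -105.0, 58.1]
tool_rot: [[0.0, 1.0, -0.0], [1.0, -0.0, 0.0], [0.0, -0.0, -1.0]]
force: [-0.9, 0.2, 0.0]
finger_gap: 68.3
finger_force: 0.0
```

Request:
hand_motion:
  deltas:
    - [[68,0,0,-12,0,0,0],[68,0,0,-25,0,0,0],[68,0,0,-35,0,0,0],[68,0,0,-35,0,0,0],[68,0,0,-30,0,0,0]]

```text
t: 6.62
ee_pos: [488.0, -105.0, 197.3]
tool_rot: [[0.0, 1.0, 0.001], [1.0, -0.0, -0.0], [-0.0, 0.001, -1.0]]
force: [1.8, -0.6, -0.1]
finger_gap: 67.7
finger_force: 0.0
```

Run:
```python
from h import *
im,W=cloud("wrist"); save("w3",im)
print(r.observe()["ee_pos"])
P=W.reshape(-1,3); T=P[(P[:,2]>96)&(P[:,2]<112)&(np.hypot(P[:,0]-488,P[:,1]+105)<35)]
print(len(T),np.median(T,0) if len(T) else 0,cv2.minEnclosingCircle(T[:,:2].astype(np.float32)) if len(T) else 0, T[:,2].min(),T[:,2].max())
```

```text
[ 489.85270699 -105.67585905  202.60860623]
3472 [ 489.09968473 -102.34006404  103.53480073] ((489.3485412597656, -103.97064208984375), 21.545791625976562) 96.11365403689754 105.97980009452468
```

View pics/w3.png

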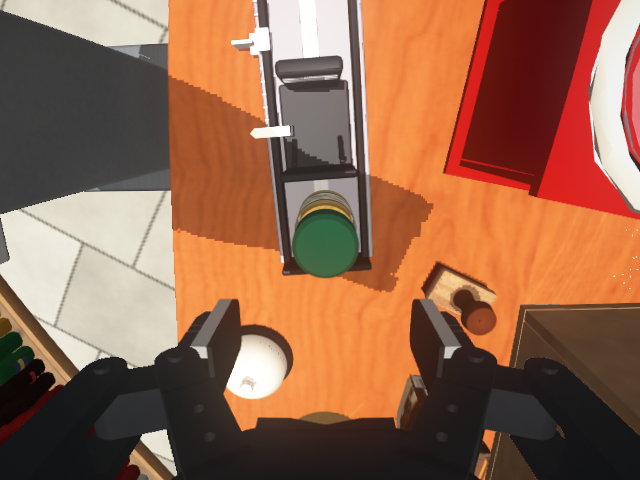

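The jar stands upright in its place (lid at (325,240)). Next I turn the tool and go to the tab.

Request:
hand_motion:
  deltas:
    - [[60,0,0,-10,0,0,-7.1],[60,0,0,-10,0,0,-7.1],[60,0,0,0,0,0,-7.1],[60,0,0,0,0,0,-7.1],[60,0,0,0,0,0,-7.1]]

```text
t: 7.08
ee_pos: [488.0, -105.0, 215.1]
tool_rot: [[-0.586, 0.811, 0.0], [0.811, 0.586, 0.0], [-0.0, 0.0, -1.0]]
force: [0.0, 0.6, -0.2]
finger_gap: 60.1
finger_force: 0.0
```

Request:
hand_motion:
  deltas:
    - [[60,0,0,0,0,0,-7.1],[60,0,0,0,0,0,-7.1],[60,0,0,0,0,0,-7.1],[60,0,0,0,0,0,-7.1],[60,0,0,0,0,0,-7.1]]

```text
t: 7.5
ee_pos: [488.0, -105.0, 214.8]
tool_rot: [[-0.948, 0.32, -0.0], [0.32, 0.948, 0.0], [0.0, 0.0, -1.0]]
force: [0.3, 0.3, 0.1]
finger_gap: 60.0
finger_force: 0.0
```

Request:
hand_motion:
  deltas:
    - [[60,0,0,0,0,0,-7.1],[60,0,0,0,0,0,-7.1],[60,0,0,0,0,0,-7.1],[60,0,0,0,0,0,-1.9],[60,0,0,0,0,0,0]]

```text
t: 7.92
ee_pos: [488.0, -105.0, 214.9]
tool_rot: [[-0.997, -0.075, -0.0], [-0.075, 0.997, 0.0], [0.0, 0.0, -1.0]]
force: [-0.1, 0.1, -0.6]
finger_gap: 60.0
finger_force: 0.0
```

Request:
hand_motion:
  deltas:
    - [[60,0,35,0,0,0,0],[60,0,40,0,0,0,0],[60,1,34,0,0,0,0],[60,0,0,0,0,0,0],[60,0,0,0,0,0,0]]

```text
t: 8.33
ee_pos: [478.8, 5.1, 215.2]
tool_rot: [[-0.997, -0.075, 0.0], [-0.075, 0.997, -0.0], [-0.0, -0.0, -1.0]]
force: [0.9, 0.4, 0.4]
finger_gap: 60.0
finger_force: 0.0
```

Run:
```python
from h import *
o=r.observe(); print(o["q"]); R=np.array(o["tool_rot"]); print((R.T@(np.array([479.4,3.5,60])-o["ee_pos"])).round(1), np.degrees(np.arctan2(-R[0,1],R[1,1])))
```

```text
[-9.43905240e+00  8.38832692e+00 -1.06606898e+01  7.09442829e+01
 -2.34468516e-03 -1.37331800e+01]
[ -0.5  -1.7 155.2] 4.2941273102062825
```

Request:
hand_motion:
  deltas:
    - [[60,0,-1.7,36,0,0,0],[60,0,0,38,0,0,0],[60,0,0,38,0,0,0],[60,0,0,30,0,0,0],[60,0,0,12,0,0,0]]
  grip_force: 60

```text
t: 8.75
ee_pos: [477.2, 1.2, 57.3]
tool_rot: [[-0.997, -0.071, -0.005], [-0.071, 0.997, 0.001], [0.005, 0.001, -1.0]]
force: [-0.5, -0.1, 1.4]
finger_gap: 60.0
finger_force: 0.0
```

Request:
hand_motion:
  deltas:
    - [[60,0,0,0,0,0,0],[5,0,0,0,0,0,0],[5,0,0,0,0,0,0],[5,0,0,0,0,0,0],[5,0,0,0,0,0,0]]

```text
t: 9.17
ee_pos: [479.9, 2.5, 62.5]
tool_rot: [[-0.997, -0.073, 0.002], [-0.073, 0.997, 0.002], [-0.003, 0.002, -1.0]]
force: [-2.0, 38.5, 12.9]
finger_gap: 12.4
finger_force: 18.9
```

Request:
hand_motion:
  deltas:
    - [[5,0,0,0,0,0,0],[5,0,0,0,0,0,0],[5,0,0,0,0,0,0]]

```text
t: 9.42
ee_pos: [479.8, 4.0, 62.6]
tool_rot: [[-0.997, -0.075, 0.003], [-0.075, 0.997, 0.004], [-0.003, 0.004, -1.0]]
force: [0.3, 15.2, 7.6]
finger_gap: 9.3
finger_force: 59.7
```

Request:
hand_motion:
  deltas:
    - [[5,0,8,0,0,0,0],[5,0,14,0,0,0,0],[5,0,16,0,0,0,0],[5,0,14,0,0,0,0],[5,0,8,0,0,0,0]]

```text
t: 9.83
ee_pos: [475.6, 62.2, 62.6]
tool_rot: [[-0.997, -0.073, 0.003], [-0.073, 0.997, -0.001], [-0.003, -0.002, -1.0]]
force: [-0.1, -5.4, 8.4]
finger_gap: 9.5
finger_force: 60.2
```

Request:
hand_motion:
  deltas:
    - [[5,0,4,0,0,0,0],[5,0,1,0,0,0,0],[5,0,0,0,0,0,0],[5,0,0,0,0,0,0],[5,0,0,0,0,0,0]]

```text
t: 10.25
ee_pos: [475.3, 66.2, 62.6]
tool_rot: [[-0.997, -0.073, 0.003], [-0.073, 0.997, -0.001], [-0.003, -0.002, -1.0]]
force: [-1.7, -4.5, 8.7]
finger_gap: 9.8
finger_force: 60.4
```

Run:
```python
from h import *
print(get_calibration("wrist")["T"])
im,W=cloud("wrist"); save("w4",im)
im,W=cloud("scene"); save("s4",im); np.savez("s4",im=im,W=W)
save("both",np.vstack([cv2.resize(im[200:300,240:370],None,fx=3,fy=3,interpolation=cv2.INTER_CUBIC)[:290,:390],np.zeros((2,390,3),np.uint8),cv2.resize(cv2.imread("pics/w4.png")[:,:,::-1],(390,292))]))
```

```text
[[-7.31821623e-02 -9.54932777e-01 -2.87659110e-01  4.03661302e+02]
 [ 9.97317359e-01 -7.05251052e-02 -1.96034337e-02  6.03258218e+01]
 [-1.56722763e-03 -2.88322045e-01  9.57532215e-01  1.96451514e+02]
 [ 0.00000000e+00  0.00000000e+00  0.00000000e+00  1.00000000e+00]]
```

View pics/both.png

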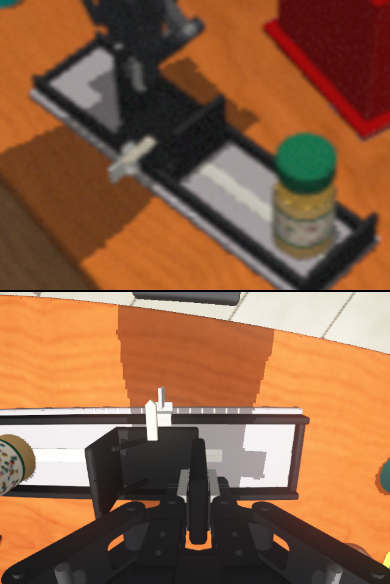

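Wrist view (lower half): the pointer stands at (152,402), the fin at (162,390), so a few mm more to go. I'll measure them on a crop.

Run:
```python
from h import *
im=cv2.imread("pics/w4.png")[:,:,::-1]
save("w4c",cv2.resize(im[140:260,200:320],None,fx=5,fy=5,interpolation=cv2.INTER_CUBIC))
```

```text
(no output)
```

View pics/w4c.png

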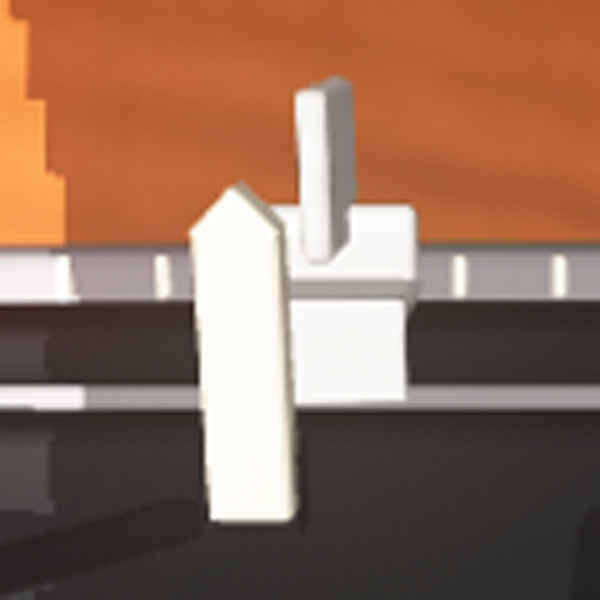

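Create ray.py:
```python
from h import *
def ray(c,uv,z):
    p=cv2.undistortPoints(np.array([[uv]],float),K(c),np.array(c["dist"],float))[0,0]
    T=np.array(c["T"]); d=T[:3,:3]@np.array([p[0],-p[1],-1]); return T[:3,3]+d*(z-T[2,3])/d[2]
ax=np.array([-0.0745,0.9972,0])   # direction of draw
def rep(tip,f1,f2):
    c=get_calibration("wrist"); t=ray(c,tip,27); a=ray(c,f1,24); b=ray(c,f2,24)
    print(t.round(1),a.round(1),b.round(1),"fin-tip along:",(a-t)@ax,(b-t)@ax)
```

```bash
python3 -c "
from ray import *
rep((247.4,177.4),(262.4,157.6),(263.6,192.4))"
```

```text
[426.9  26.9  27. ] [418.   32.9  24. ] [433.7  33.9  24. ] fin-tip along: 6.615773570425875 6.470178198189474
```

Request:
hand_motion:
  deltas:
    - [[5,0,3,0,0,0,0],[5,0,3.5,0,0,0,0],[5,0,0,0,0,0,0],[5,0,0,0,0,0,0],[5,0,0,0,0,0,0]]

```text
t: 10.77
ee_pos: [474.9, 72.6, 62.6]
tool_rot: [[-0.997, -0.073, 0.003], [-0.073, 0.997, -0.002], [-0.003, -0.002, -1.0]]
force: [0.4, -4.4, 8.8]
finger_gap: 9.1
finger_force: 60.4
```

Run:
```python
from h import *
im,W=cloud("wrist"); save("w5",im)
save("w5c",cv2.resize(im[140:260,200:320],None,fx=5,fy=5,interpolation=cv2.INTER_CUBIC))
```

```text
(no output)
```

View pics/w5c.png

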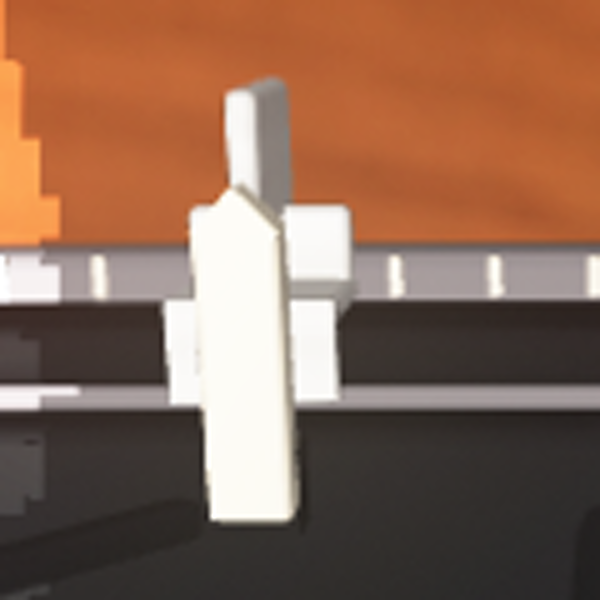

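```bash
python3 -c "
from ray import *
rep((247.4,177.4),(248.0,157.8),(249.4,177))
o=r.observe();print(o['ee_pos'],o['t'])"
```

```text
[426.4  33.4  27. ] [418.   32.9  24. ] [426.6  33.7  24. ] fin-tip along: 0.12565863763917562 0.30424011886294056
[474.85367735  72.5992974   62.59756475] 10.8167
```

```bash
python3 -c "
from cell import r
print(r.sign_off())"
```

```text
the job is handed in; nothing more can be done
None
```

The jar stands upright and released in the empty place. The pusher is held against its spring with the pointer within about 0.3 mm of the clip, by the wrist camera, and the job was handed in at about 10.8 s.

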